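# Close up the paint strainer

## Robot

A 7-joint arm with a two-finger parallel gripper is mounted at the origin on the work surface. World frame = base frame: x ahead of the robot, y to its left, z up, the work surface at z = 0. Lengths are in m, angles in rad, forces in N, time in s.
With the tool pointing down it reaches from about 0.4 to 0.85 m from the base axis. Payload 10.4 kg.
Tool frame: the origin (TCP) lies at the very end of the fingers, on their centre line; the grasp point (between the pads) lies 19 mm behind it (grip_point_offset is the distance from the TCP to the grasp point, in m); z points along the fingers, y is the line along which they close (so a half turn about z gives the same grasp; the last joint's range is limited). The gripper opens to 87 mm and grips with 3 to 60 N. Pads are 19 mm wide; open, the fingers measure 117 mm over their backs; the gripper's body (75 mm by 190 mm) begins 51 mm behind the grasp point.
Start: joints at [1.272, 0.332, -0.065, 1.46, 0.022, 1.35, -0.088], TCP at [0.17, -0.601, 0.223] pointing down, gripper open.
Joint ranges: [-2.6, 2.6], [-0.5, 2.12], [-1.47, 1.34], [0.16, 2.42], [-1.27, 4.41], [0.06, 2.06], [-2.6, 2.6]. Speed limits (rad/s): [2.22, 2.22, 2.79, 2.79, 3.14, 3.14, 3.14].

## Interface

Orientations are given as a unit quaternion [x, y, z, w].
In Python, from bench import * gives the robot as it stands.
- The arm moves only by the tool play_rows, never from a script. Its argument "increments" is text: rows parted by semicolons, each of 7 numbers parted by spaces: the turn, a rotation vector about the tool's x, y, z in rad, then the shift along the tool's x, y, z in m, then the opening, from 0 (shut) to 1 (fully open). A call has 1 to 8 rows; each row is the pose to reach, as a shift and turn from the pose commanded when the call began, along the tool's axes at that moment; what a row does not reach only later rows make up. A row lasts 1/10 s, in which the tool goes at most 50 mm and 8.59 degrees, less where a joint would pass 70% of its speed; a pose out of reach is approached as far as the arm can. A call with a gripper value outside its range is refused whole. The fingers move at their own pace and stop on an object; "grip_force" is the grip in N (left out, the last holds). Time passes only in rows, so rows that repeat a pose let the fingers close. It gives the time, the measured TCP pose, the force, the opening and the grip force at its end, in the units of the state.
- read_state(): the state, without advancing time (a new reading comes with each control period).
- camera(name): name is "scene" or "top" or "wrist"; returns a dict with "color" (420x560x3 uint8, red, green, blue), "fx", "fy", "cx", "cy" (pixels), "camera_from_world" (4x4, takes a point from world to camera coordinates); the wrist camera has in their place "mount" (4x4, takes a point from camera to tool coordinates, whose origin is the TCP and whose axes are the flange's). Camera axes: x right, y down, z forward; pixel columns grow to the right and rows downward; lengths in m; the calibration is good to about 2 mm. A picture is of the moment at which its call begins: read the wrist's pose just before it. There is no depth.
- close_job(): hands the job in; it is judged then, once.
The state is a dict: "time": time; "joint_positions": joint angles; "joint_vel": joint speeds; "joint_torque": joint torques, N m; "ee_pos": TCP position; "eef_rot": TCP orientation; "ft_force": force on the tool from outside, world axes, zero at the start; "torque": the same for the moment, N m; "width": finger opening in m; "grip_force": force on a finger pad.
Only numpy, scipy, OpenCV 4.12 (cv2) and the standard library are available. Lean on these libraries where they do the work, as an engineer would, in place of code of your own. Each camera call takes 0.05 s, during which the arm holds its last target. There are 200 camera calls.

## Task

Close up the paint strainer: turn its turnbutton a quarter turn to the stop, so that it locks the strainer frame in its seat. Then lift the cover plate by its handle and hold it level over the housing, about 20 mm above the four posts and never touching it, so that from straight above the whole threaded hole of each post shows through the plate's matching hole. Finish while holding the plate still there, ready for the screws, and leave everything else on the bench alone.

Things in the scene. Friction and masses are not known exactly. Their poses are not given: they have to be found in the camera images.
- housing: Fixed housing: grey base 180 (x) x 140 (y) x 12 high, four steel posts 18 across, tops 56 above the bench, each with a 6 mm threaded hole. Origin: centre of the underside, on the bench. Posts at (-74,+-40) and (+74,+-54): the closer pair is on the turnbutton's side, -x, so the cover fits one way round. Yaw within 0.5 rad. Stands left or right of the robot's middle, the cover on the other side
- turnbutton (a joint): Turnbutton's angle about its upright pivot: 0 = along the housing's y, beside the strainer frame (unlocked); grows anticlockwise seen from above; 1.571 = along the housing's x, one end over the frame's rim (locked, at its stop). Starts between 0 and 0.35. Friction under 0.1 N m, stays where left
- turnbutton_grip (a point): Centre of the turnbutton's top, on its pivot, 40 above the bench, at (-40, 0) in the housing's frame. The turnbutton is a steel bar 58 long (its own y), 14 wide, from 22 to 40 above the bench. Else nothing within 40 of the pivot is higher than 20 above the bench
- strainer: Square aluminium frame 84 x 84 x 8 with a mesh, loose in its seat in the housing, underside 12 and top 20 above the bench. Origin: centre of its underside, at (+21, 0) in the housing's frame. It stays in its seat
- cover: Cover plate, about 0.45 kg: aluminium, 180 (x) x 140 (y) x 6 thick, four 16 mm holes, dark bridge handle on top; lies flat on the bench, yaw within 0.7 rad. Origin: centre of its underside. Holes 0 to 3 at (-74,+40), (-74,-40), (+74,+54), (+74,-54); each belongs over the post at the same place in the housing's frame, so both frames end parallel, same way round
- cover_handle (a point): Centre of the handle's bar, 35 above the plate's underside, above the plate's centre of mass. The bar lies along the plate's x, 102 long, 12 wide, 14 high (28 to 42 above the underside), on two legs at x = +-45; 22 free below the bar
- hole0 (a point): Centre of cover hole 0, at the plate's underside; belongs over thread0
- hole1 (a point): Centre of cover hole 1, at the plate's underside; belongs over thread1
- hole2 (a point): Centre of cover hole 2, at the plate's underside; belongs over thread2
- hole3 (a point): Centre of cover hole 3, at the plate's underside; belongs over thread3
- thread0 (a point): Centre of the threaded hole in the top of housing post 0, 56 above the bench
- thread1 (a point): Centre of the threaded hole in the top of housing post 1, 56 above the bench
- thread2 (a point): Centre of the threaded hole in the top of housing post 2, 56 above the bench
- thread3 (a point): Centre of the threaded hole in the top of housing post 3, 56 above the bench
- jar: Bystander: small pigment jar, 48 across, 60 tall, standing between the two work places. Leave it alone
- screw_tray: Bystander: small grey open tray with screws, 70 x 60 x 20. Leave it alone
- brush: Bystander: paint brush 170 long lying between the two work places, about along x. Leave it alone
- spatula: Bystander: spatula 240 long lying at the far right. Leave it alone
- screwdriver: Bystander: screwdriver 180 long lying at the near right. Leave it alone
- tin: Bystander: plain steel paint tin, 100 across, 120 tall, far side. Leave it alone
- beaker: Bystander: clear plastic beaker, 90 across, 110 tall, far side. Leave it alone
- small_can: Bystander: small labelled steel can, 72 across, 80 tall, far side. Leave it alone
Things that resemble listed ones, but are neither listed nor needed, are in the scene too. There is more than one size of the strainer; the one meant has the size given above.

How it is judged:
On the way, in this order (a step that is already met when the one before it is completed fails the run):
1. the turnbutton is turned home over the strainer frame while the cover still lies on the bench (value of joint turnbutton above 1.37 rad and height (world z) of cover below 0.015 m), for 0.2 s.
2. the cover is held hovering with its holes over the threaded holes (horizontal distance between hole0 and thread0 below 0.005 m and horizontal distance between hole1 and thread1 below 0.005 m and horizontal distance between hole2 and thread2 below 0.005 m and horizontal distance between hole3 and thread3 below 0.005 m and z of cover in the frame of housing between 0.064 and 0.091 m and angle between cover's own z axis and vertical below 0.1 rad and contact force between the fingers and cover above 1 N and linear speed of cover below 0.02 m/s), for 0.3 s.
At the end, for the whole second after the job is handed in: The turnbutton stands within 0.2 rad of its locked stop and the strainer is in its seat; the fingers hold the cover still (under 20 mm/s), level within 0.1 rad, its underside 8 to 35 mm above the post tops, and each of its four holes within 5 mm horizontally of its threaded hole (all of step 2 and value of joint turnbutton above 1.37 rad and z of strainer in the frame of housing below 0.015 m and angle between strainer's own z axis and vertical below 0.08 rad); the arm keeps its last pose, push and grip.
It fails at once if the cover touches the housing (contact force between cover and housing above 1 N).
It fails at once if a bystander is moved more than 30 mm (distance of any of jar, screw_tray, brush, spatula, screwdriver, tin, beaker, small_can from where it was at the start of the episode above 0.03 m).
It also fails if it takes over 51 s, if anything falls off the work surface, if the arm or the gripper's body presses on something with over 40 N, if the wrist force passes 120 N, or if a joint passes its speed limit or range.

## Working session

There is one attempt and no reset: what is moved stays moved. The work goes in short steps, Python scripts to look and compute and a tool call to move; the robot and the scene stay as the last step left them, time stands still between calls to the robot, and variables do not carry over. Pictures are saved under pics/ and viewed, at most 10 in all, crops included, and the job is handed in when it is done.

Besides the shell and the picture viewer there is one more tool, called after "Emit:" by a JSON object that holds its "op" and its "data". play_rows: Moves the arm, as the interface text tells. Its arguments: {"type":"object","properties":{"increments":{"type":"string"},"grip_force":{"type":"number"}},"required":["increments"]}

```bash
mkdir -p pics; cat > h.py <<'E'
from bench import *
import numpy as np, cv2
from scipy.spatial.transform import Rotation as R
def snap(name,fn):
    s=read_state(); c=camera(name); cv2.imwrite('pics/'+fn+'.png',c['color'][:,:,::-1])
    if name=='wrist':
        T=np.eye(4);T[:3,:3]=R.from_quat(s['eef_rot']).as_matrix();T[:3,3]=s['ee_pos']
        M=T@c['mount']
    else: M=np.linalg.inv(c['camera_from_world'])
    np.savez('pics/'+fn+'.npz',M=M,k=[c['fx'],c['fy'],c['cx'],c['cy']])
    return c['color']
def px(fn,u,v,z):
    d=np.load('pics/'+fn+'.npz');M=d['M'];fx,fy,cx,cy=d['k']
    r=M[:3,:3]@np.array([(u-cx)/fx,(v-cy)/fy,1]);o=M[:3,3]
    return o+r*(z-o[2])/r[2]
def proj(fn,P):
    d=np.load('pics/'+fn+'.npz');M=np.linalg.inv(d['M']);fx,fy,cx,cy=d['k']
    q=(M[:3,:3]@np.asarray(P).T).T+M[:3,3]
    return np.c_[q[:,0]/q[:,2]*fx+cx,q[:,1]/q[:,2]*fy+cy]
E
python3 - <<'E'
from h import *
t=snap('top','top1');s=snap('scene','scene1')
cv2.imwrite('pics/top1b.png',cv2.resize(t[:,:,::-1],(800,600),interpolation=cv2.INTER_CUBIC))
st=read_state();print(st)
for f in('top1','scene1'):print(np.load('pics/'+f+'.npz')['M'].round(3),np.load('pics/'+f+'.npz')['k'])
E
```

```text
{'time': 0.1, 'joint_positions': array([ 1.27241163,  0.33277503, -0.06468594,  1.46083793,  0.02157805,
        1.3498867 , -0.08851278]), 'joint_vel': array([ 2.84082765e-04, -1.34244577e-03,  5.97089624e-04, -8.34466143e-04,
       -3.29737189e-05, -1.52766964e-03,  6.00958159e-04]), 'joint_torque': array([ 1.11053079e-03, -6.24551082e+01,  2.44286761e-02, -3.90719247e+01,
       -6.15174347e-02,  3.67413810e-02,  9.04967305e-05]), 'ee_pos': array([ 0.1700946 , -0.60106277,  0.22186373]), 'eef_rot': array([ 9.90508554e-01,  1.37449764e-01, -1.01907341e-04, -5.97768219e-04]), 'ft_force': array([ 0.80415386,  0.42975482, -0.39179882]), 'torque': array([ 0.02824925,  0.01169064, -0.01550283]), 'grip_force': 0.0, 'width': 0.08682103294294692}
[[ 0.122 -0.97   0.209  0.267]
 [-0.993 -0.12   0.023 -0.081]
 [ 0.003 -0.21  -0.978  1.464]
 [ 0.     0.     0.     1.   ]] [541.49104991 541.49104991 283.24865999 213.07775821]
[[ 0.725  0.415 -0.55   1.285]
 [ 0.689 -0.428  0.585 -0.845]
 [ 0.007 -0.803 -0.596  0.872]
 [ 0.     0.     0.     1.   ]] [505.33749261 505.33749261 284.74530146 203.92227653]
```

View pics/top1b.png

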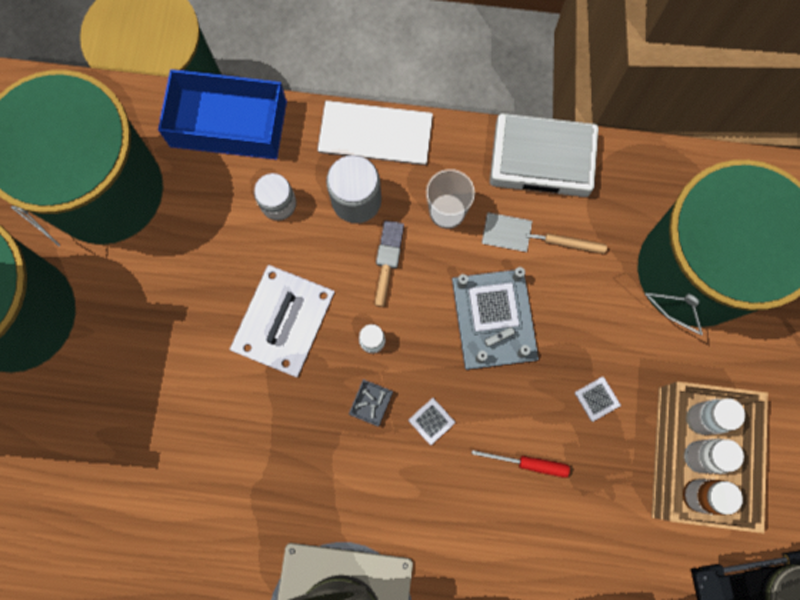

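The top view (800x600 scale) shows the housing at (497,318) with its turnbutton at (500,338) and its frame at (493,307). The cover is at (283,320) with its handle at (285,317). The two small framed meshes at (432,421) and (598,398) are decoys, because they are smaller and not in a seat. I'll enlarge both work pieces to confirm.

```bash
python3 - <<'E'
import cv2,numpy as np
t=cv2.imread('pics/top1.png')
# 4.. crops 100x100 -> x5.. : housing origin (305,180), cover origin(150,180) 
a=cv2.resize(t[180:270,305:385],None,fx=5,fy=5,interpolation=cv2.INTER_CUBIC)
b=cv2.resize(t[180:270,157:237],None,fx=5,fy=5,interpolation=cv2.INTER_CUBIC)
cv2.imwrite('pics/crop1.png',np.hstack([a,b]))
E
```

```text
(no output)
```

View pics/crop1.png

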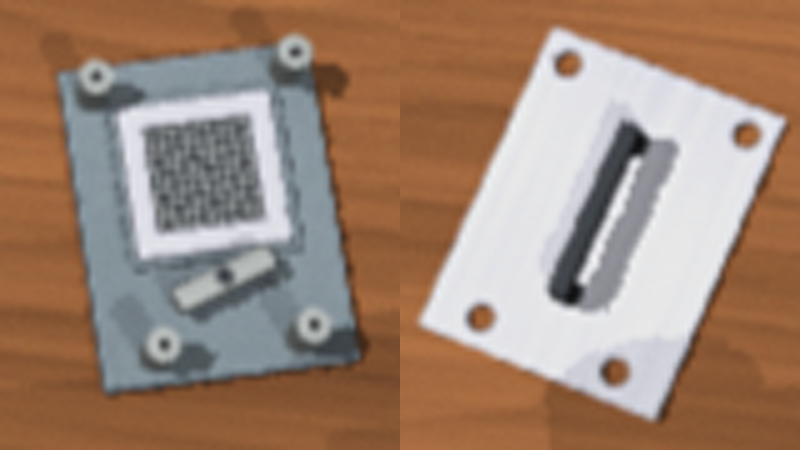

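The left crop shows threads at (162,345), (314,325), (95,77) and (295,52). The button runs from (178,298) to (272,260) with its pivot at (225,276). The right crop shows holes at (481,318), (616,372), (568,63) and (747,135), with the bar running from (630,128) to (568,295). The closer pairs are on the robot side of both pieces, as described.

```bash
cat > fit.py <<'E'
from h import *
Q=np.array([[-74,40],[-74,-40],[74,54],[74,-54]])/1e3
def fit(P):
    P=np.array(P)[:,:2];a=Q-Q.mean(0);b=P-P.mean(0)
    th=np.arctan2((a[:,0]*b[:,1]-a[:,1]*b[:,0]).sum(),(a*b).sum())
    Rm=np.array([[np.cos(th),-np.sin(th)],[np.sin(th),np.cos(th)]])
    t=P.mean(0)-Rm@Q.mean(0)
    return t,th,(P-(Q@Rm.T+t))
E
python3 - <<'E'
from fit import *
c=lambda U,V,o:(o+(U+.5)/5-.5,180+(V+.5)/5-.5)
Th=[(162,345),(314,325),(95,77),(295,52)]
t,th,r=fit([px('top1',*c(u,v,305),.056) for u,v in Th]);print('housing',t,th,r.round(4).tolist())
Rm=R.from_euler('z',th).as_matrix()[:2,:2];print('pivot',t+Rm@[-.04,0],px('top1',*c(225,276,305),.04))
e=px('top1',*c(178,298,305),.04)-px('top1',*c(272,260,305),.04);print('button len',np.linalg.norm(e),'ang',np.arctan2(e[1],e[0])-np.pi/2-th)
H=[(81,318),(216,372),(168,63),(347,135)]
t,th,r=fit([px('top1',*c(u,v,157),.003) for u,v in H]);print('cover',t,th,r.round(4).tolist())
print('bar',px('top1',*c(199,211,157),.042))
s=read_state();print(R.from_quat(s['eef_rot']).as_matrix().round(3))
d=camera('wrist');print(d['mount'].round(3),d['fx'])
E
```

```text
housing [ 0.57223702 -0.22023935] 0.25174554967409374 [[-0.0001, 0.0004], [0.0003, -0.0004], [-0.0001, 0.0003], [-0.0001, -0.0003]]
pivot [ 0.53349786 -0.23020315] [ 0.53414708 -0.23049403  0.04      ]
button len 0.05471156054702208 ang 0.25580228858079684
cover [0.52063958 0.18404336] -0.2601561181329856 [[-0.0003, 0.0001], [-0.0001, -0.0001], [0.0005, 0.0002], [-0.0002, -0.0002]]
bar [0.51881468 0.18009868 0.042     ]
[[ 0.962  0.272 -0.   ]
 [ 0.272 -0.962  0.001]
 [-0.    -0.001 -1.   ]]
[[ 0.    -0.961 -0.275  0.076]
 [ 1.     0.    -0.    -0.   ]
 [ 0.    -0.275  0.961 -0.163]
 [ 0.     0.     0.     1.   ]] 337.19282068975434
```

```bash
cat > go.py <<'E'
from h import *
import sys
# target x y z yang: tool straight down, tool y at world angle yang -> shift/turn in present tool axes
x,y,z,a=map(float,sys.argv[1:5]);s=read_state();C=R.from_quat(s['eef_rot'])
Y=np.array([np.cos(a),np.sin(a),0]);Z=np.array([0,0,-1.]);X=np.cross(Y,Z)
T=R.from_matrix(np.c_[X,Y,Z])
print('turn',(C.inv()*T).as_rotvec().round(4),'shift',C.inv().apply(np.array([x,y,z])-s['ee_pos']).round(4),
 't',s['time'],'tcp',s['ee_pos'].round(4),'yang',round(float(np.arctan2(*C.as_matrix()[1::-1,1])),4),'w',s['width'],'q',s['joint_positions'].round(2),'F',s['ft_force'].round(1))
E
python3 go.py 0.534 -0.230 0.15 -2.634
```

```text
turn [-9.000e-04  7.000e-04  1.339e+00] shift [ 0.4512 -0.2579  0.0722] t 0.15 tcp [ 0.1701 -0.6011  0.2219] yang -1.295 w 0.0872339447153285 q [ 1.27  0.33 -0.06  1.46  0.02  1.35 -0.09] F [ 0.9 -0.6  0.9]
```

Emit:
{"op": "play_rows", "data": {"increments": "0 0 1.339 0.451 -0.258 0.07 0.5;0 0 1.339 0.451 -0.258 0.07 0.5;0 0 1.339 0.451 -0.258 0.07 0.5;0 0 1.339 0.451 -0.258 0.07 0.5;0 0 1.339 0.451 -0.258 0.07 0.5;0 0 1.339 0.451 -0.258 0.07 0.5;0 0 1.339 0.451 -0.258 0.07 0.5;0 0 1.339 0.451 -0.258 0.07 0.5"}}

```text
time: 0.95
ee_pos: [0.4282, -0.3388, 0.173]
eef_rot: [0.913, -0.407, 0.0, 0.0]
ft_force: [0.4, -1.2, 0.5]
width: 0.0443
grip_force: 0.0
```

```bash
python3 go.py 0.534 -0.230 0.15 -2.634
```

```text
turn [ 1.000e-04 -1.000e-04  2.245e-01] shift [-0.0102 -0.1514  0.0229] t 0.95 tcp [ 0.4282 -0.3388  0.173 ] yang -2.4095 w 0.044264258254530786 q [ 0.76  0.2  -0.19  1.73  0.04  1.21 -1.86] F [ 0.4 -1.2  0.5]
```

Emit:
{"op": "play_rows", "data": {"increments": "0 0 0.224 -0.010 -0.151 0.023 0.5;0 0 0.224 -0.010 -0.151 0.023 0.5;0 0 0.224 -0.010 -0.151 0.023 0.5;0 0 0.224 -0.010 -0.151 0.023 0.5;0 0 0.224 -0.010 -0.151 0.023 0.5;0 0 0.224 -0.010 -0.151 0.023 0.5;0 0 0.224 -0.010 -0.151 0.023 0.5"}}

```text
time: 1.65
ee_pos: [0.5312, -0.2333, 0.1504]
eef_rot: [0.863, -0.505, 0.0, 0.0]
ft_force: [-0.4, -0.1, -0.4]
width: 0.0436
grip_force: 0.0
```

```bash
python3 go.py 0.534 -0.230 0.026 -2.634; python3 - <<'E'
from h import *
im=snap('wrist','w1')[:,:,::-1].copy()
c,s=np.cos(.2517),np.sin(.2517);W=lambda x,y,z:[.5722+c*x-s*y,-.2202+s*x+c*y,z]
P=proj('w1',[W(-.04,0,.04),W(-.074,.04,.056),W(-.074,-.04,.056),W(.074,.054,.056),W(.074,-.054,.056)]);print(P.round(1))
for p in P: cv2.drawMarker(im,tuple(int(v) for v in p.round()),(0,0,255),0,8)
cv2.imwrite('pics/w1m.png',cv2.resize(im,(800,600),interpolation=cv2.INTER_CUBIC))
E
```

```text
turn [ 0.0007 -0.0007  0.0034] shift [-0.0016 -0.0041  0.1244] t 1.65 tcp [ 0.5312 -0.2333  0.1504] yang -2.6306 w 0.04361871480966705 q [ 0.55  0.3  -0.26  1.67  0.08  1.19 -2.36] F [-0.4 -0.1 -0.4]
[[267.5 209.7]
 [294.6 269.5]
 [323.1 177.9]
 [115.  242.1]
 [134.8 108.1]]
```

View pics/w1m.png

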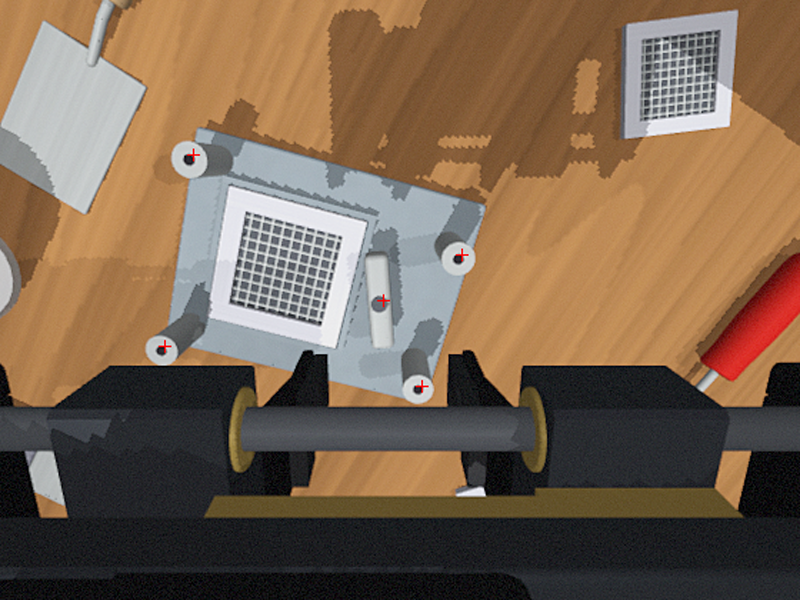

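The wrist view shows my predicted points about 3 px (1.5 mm) from the real threads and pivot (381,303), so the fit is confirmed. The bar runs from (376,253) to (382,347), lined up between the fingers. Next I descend.

Emit:
{"op": "play_rows", "data": {"increments": "0 0 0 -0.001 -0.003 0.045 0.5;0 0 0 -0.001 -0.003 0.085 0.5;0 0 0 -0.001 -0.003 0.11 0.5;0 0 0 -0.001 -0.003 0.124 0.5;0 0 0 -0.001 -0.003 0.124 0.5;0 0 0 -0.001 -0.003 0.124 0.5"}}

```text
time: 2.3
ee_pos: [0.535, -0.2297, 0.0275]
eef_rot: [0.863, -0.505, 0.001, -0.0]
ft_force: [-0.3, 0.4, -0.5]
width: 0.0434
grip_force: 0.0
```

Emit:
{"op": "play_rows", "data": {"increments": "0 0 0 0 0 0 0;0 0 0 0 0 0 0;0 0 0 0 0 0 0;0 0 0 0 0 0 0;0 0 0 0 0 0 0", "grip_force": 12}}

```text
time: 2.8
ee_pos: [0.5347, -0.2289, 0.0265]
eef_rot: [0.864, -0.504, 0.0, -0.0]
ft_force: [-0.6, -0.3, 2.9]
width: 0.0142
grip_force: 11.6
```

```bash
python3 go.py 0.534 -0.230 0.026 -1.319; python3 -c "from bench import *;print(read_state()['torque'])"
```

```text
turn [-1.0000e-04 -7.0000e-04 -1.3086e+00] shift [0.0006 0.0011 0.0005] t 2.8 tcp [ 0.5347 -0.2289  0.0265] yang -2.6276 w 0.014157481256710803 q [ 0.53  0.44 -0.25  1.77  0.13  0.95 -2.4 ] F [-0.6 -0.3  2.9]
[0.02442329 0.00547122 0.08668691]
```

The bar is gripped at 14.2 mm wide. Next I turn it.

Emit:
{"op": "play_rows", "data": {"increments": "0 0 -0.12 0 0 0 0;0 0 -0.26 0 0 0 0;0 0 -0.4 0 0 0 0;0 0 -0.54 0 0 0 0;0 0 -0.68 0 0 0 0;0 0 -0.82 0 0 0 0;0 0 -0.96 0 0 0 0;0 0 -1.08 0 0 0 0"}}

```text
time: 3.6
ee_pos: [0.5353, -0.2278, 0.0265]
eef_rot: [1.0, 0.015, 0.001, -0.001]
ft_force: [1.9, 3.2, 0.4]
width: 0.0142
grip_force: 12.0
```

Emit:
{"op": "play_rows", "data": {"increments": "0 0 -0.1 0 0 0 0;0 0 -0.18 0 0 0 0;0 0 -0.23 0 0 0 0;0 0 -0.24 0 0 0 0;0 0 -0.24 0 0 0 0;0 0 -0.24 0 0 0 0"}}

```text
time: 4.2
ee_pos: [0.5353, -0.2275, 0.0265]
eef_rot: [0.991, 0.131, 0.001, -0.001]
ft_force: [2.2, 5.5, 1.4]
width: 0.0138
grip_force: 12.1
```

```bash
python3 go.py 0.534 -0.230 0.026 -1.319; python3 -c "from bench import *;print(read_state()['torque'])"
```

```text
turn [-0.0011 -0.0016  0.0116] shift [-0.0019  0.0021  0.0005] t 4.2 tcp [ 0.5353 -0.2275  0.0265] yang -1.3074 w 0.01376657758085809 q [ 0.73  0.47 -0.49  1.76  0.26  0.98 -1.18] F [2.2 5.5 1.4]
[ 1.07551686 -0.45025078 -0.21178206]
```

The button is at its stop, with 5 N and a slight moment showing. I open, lift and check.

Emit:
{"op": "play_rows", "data": {"increments": "0 0 0 0 0 0 0.45;0 0 0 0 0 0 0.45;0 0 0 0 0 0 0.45;0 0 0 0 0 -0.04 0.45;0 0 0 0 0 -0.09 0.45;0 0 0 0 0 -0.14 0.45;0 0 0 0 0 -0.17 0.45;0 0 0 0 0 -0.17 0.6"}}

```text
time: 5.0
ee_pos: [0.5365, -0.2299, 0.2013]
eef_rot: [0.991, 0.131, 0.003, 0.002]
ft_force: [1.0, -0.5, 0.4]
width: 0.0423
grip_force: 0.0
```

```bash
python3 - <<'E'
from h import *
im=snap('wrist','w2')[:,:,::-1].copy()
cv2.imwrite('pics/w2m.png',cv2.resize(im,(800,600),interpolation=cv2.INTER_CUBIC))
E
python3 go.py 0.5200 0.1825 0.15 -1.831
```

```text
turn [ 0.0023 -0.0035  0.5227] shift [ 0.092  -0.4021  0.0474] t 5.05 tcp [ 0.5353 -0.2296  0.1984] yang -1.3083 w 0.04531098786205615 q [ 0.77  0.3  -0.54  1.59  0.16  1.29 -1.1 ] F [-0.  -0.2 -0.5]
```

View pics/w2m.png

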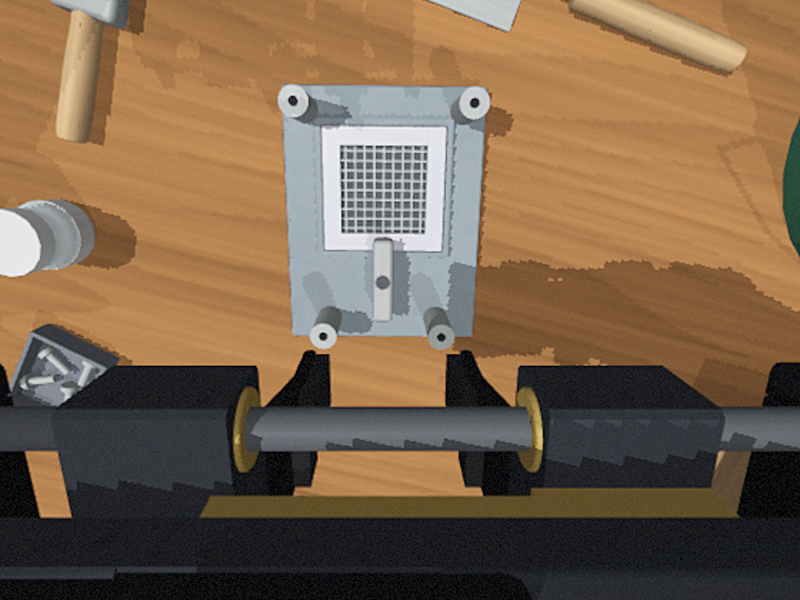

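The button now lies along the housing's x, from (383,240) to (383,320), with one end over the frame's rim, so it is locked. The threads are at (293,101), (474,103), (322,336) and (441,337). Next I go to the cover.

Emit:
{"op": "play_rows", "data": {"increments": "0 0 0.523 0.092 -0.402 0 0.6;0 0 0.523 0.092 -0.402 0 0.6;0 0 0.523 0.092 -0.402 0 0.6;0 0 0.523 0.092 -0.402 0 0.6;0 0 0.523 0.092 -0.402 0 0.6;0 0 0.523 0.092 -0.402 0 0.6;0 0 0.523 0.092 -0.402 0 0.6;0 0 0.523 0.092 -0.402 0 0.6"}}

```text
time: 5.85
ee_pos: [0.5185, 0.1669, 0.1948]
eef_rot: [0.992, -0.13, -0.001, 0.001]
ft_force: [1.3, 0.3, 0.7]
width: 0.052
grip_force: 0.0
```

Emit:
{"op": "play_rows", "data": {"increments": "0 0 0.2 0.000 0 0 0.6;0 0 0.2 0.000 0 0 0.6;0 0 0.2 0.0 0 0 0.6"}}

```text
time: 6.15
ee_pos: [0.5187, 0.1654, 0.1946]
eef_rot: [0.974, -0.228, -0.001, 0.001]
ft_force: [-0.1, -0.2, -0.2]
width: 0.0523
grip_force: 0.0
```

```bash
python3 go.py 0.5200 0.1825 0.2 -1.831;python3 - <<'E'
from fit import *
k=lambda u,v:((u+.5)*.7-.5,(v+.5)*.7-.5)
t,th,r=fit([px('w2',*k(*p),.056) for p in [(322,336),(441,337),(293,101),(474,103)]]);print('housing wrist',t,th,r.round(4).tolist())
E
```

```text
turn [ 0.0015  0.0018 -0.1999] shift [-0.0064 -0.0158 -0.0054] t 6.15 tcp [0.5187 0.1654 0.1946] yang -2.0309 w 0.05225336060619684 q [ 0.22  0.24 -0.7   1.68  0.16  1.28 -2.55] F [-0.1 -0.2 -0.2]
housing wrist [ 0.57270613 -0.21723448] 0.25121506624230366 [[-0.0001, 0.0004], [0.0001, -0.0003], [-0.0001, -0.0002], [0.0001, 0.0001]]
```

The second turn was one too many, because the first had already arrived. I turn back.

Emit:
{"op": "play_rows", "data": {"increments": "0 0 -0.13 -0.006 -0.016 0 0.6;0 0 -0.2 -0.006 -0.016 0 0.6;0 0 -0.2 -0.006 -0.016 0 0.6;0 0 -0.2 -0.006 -0.016 0 0.6"}}

```text
time: 6.55
ee_pos: [0.5211, 0.1818, 0.1955]
eef_rot: [0.991, -0.131, -0.0, 0.0]
ft_force: [0.6, -1.3, 0.6]
width: 0.0523
grip_force: 0.0
```

```bash
python3 go.py 0.5200 0.1825 0.04 -1.831;python3 - <<'E'
from h import *
im=snap('wrist','w3')[:,:,::-1].copy()
cv2.imwrite('pics/w3m.png',cv2.resize(im,(800,600),interpolation=cv2.INTER_CUBIC))
E
```

```text
turn [ 0.0007  0.0008 -0.002 ] shift [-0.0011 -0.0005  0.1555] t 6.55 tcp [0.5211 0.1818 0.1955] yang -1.833 w 0.052320270945873174 q [ 0.21  0.27 -0.73  1.66  0.18  1.28 -2.39] F [ 0.6 -1.3  0.6]
```

View pics/w3m.png

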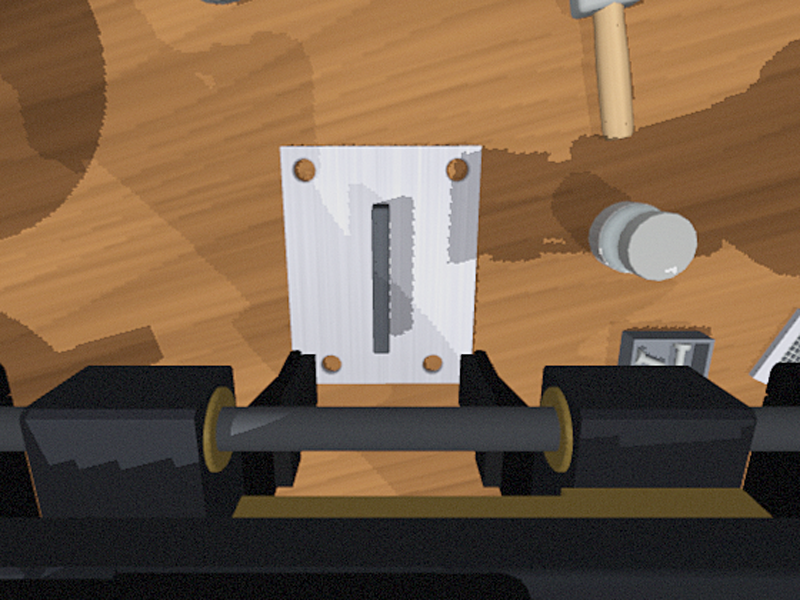

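The wrist view shows the holes at (331,364), (432,364), (304,170) and (456,170), and the bar from (381,205) to (381,352), lined up with the fingers.

```bash
python3 - <<'E'
from fit import *
k=lambda u,v:((u+.5)*.7-.5,(v+.5)*.7-.5)
t,th,r=fit([px('w3',*k(*p),.005) for p in [(331,364),(432,364),(304,170),(456,170)]]);print('cover wrist',t,th,r.round(4).tolist())
a=px('w3',*k(381,205),.042);b=px('w3',*k(381,352),.042);print('bar',(a+b)/2,np.linalg.norm(a-b),np.arctan2(*(a-b)[1::-1]))
E
```

```text
cover wrist [0.5198769  0.18789094] -0.2595962792339313 [[0.0, -0.0001], [-0.0002, -0.0], [0.0002, -0.0003], [0.0, 0.0004]]
bar [0.52154528 0.18678199 0.042     ] 0.10172627084228258 -0.2659541106542533
```

```bash
python3 go.py 0.5203 0.1860 0.018 -1.831
```

```text
turn [ 0.0007  0.0005 -0.0022] shift [-0.0018 -0.004   0.1777] t 6.6 tcp [0.5211 0.1818 0.1957] yang -1.8332 w 0.05243222359973046 q [ 0.21  0.27 -0.73  1.66  0.18  1.28 -2.39] F [-1.2  0.2 -1. ]
```

Emit:
{"op": "play_rows", "data": {"increments": "0 0 0 -0.002 -0.004 0.045 0.6;0 0 0 -0.002 -0.004 0.09 0.6;0 0 0 -0.002 -0.004 0.13 0.6;0 0 0 -0.002 -0.004 0.16 0.6;0 0 0 -0.002 -0.004 0.177 0.6;0 0 0 -0.002 -0.004 0.177 0.6;0 0 0 -0.002 -0.004 0.177 0.6"}}

```text
time: 7.3
ee_pos: [0.5205, 0.1868, 0.0197]
eef_rot: [0.992, -0.13, 0.0, -0.0]
ft_force: [-0.5, 0.2, 0.9]
width: 0.0524
grip_force: 0.0
```

Emit:
{"op": "play_rows", "data": {"increments": "0 0 0 0 0 0 0;0 0 0 0 0 0 0;0 0 0 0 0 0 0;0 0 0 0 0 0 0;0 0 0 0 0 0 0;0 0 0 0 0 0 0;0 0 0 0 0 0 0", "grip_force": 45}}

```text
time: 8.0
ee_pos: [0.5203, 0.1869, 0.0192]
eef_rot: [0.992, -0.13, 0.0, 0.0]
ft_force: [-0.8, -1.0, 1.7]
width: 0.0113
grip_force: 45.0
```

Emit:
{"op": "play_rows", "data": {"increments": "0 0 0 0 0 -0.01 0;0 0 0 0 0 -0.03 0;0 0 0 0 0 -0.055 0;0 0 0 0 0 -0.08 0;0 0 0 0 0 -0.105 0;0 0 0 0 0 -0.12 0;0 0 0 0 0 -0.12 0"}}

```text
time: 8.7
ee_pos: [0.5212, 0.1874, 0.1412]
eef_rot: [0.992, -0.13, 0.002, -0.001]
ft_force: [0.1, 0.3, -4.2]
width: 0.0116
grip_force: 45.0
```

```bash
python3 go.py 0.5708 -0.2185 0.138 -1.319; python3 -c "
from h import *
snap('top','top2');snap('wrist','w4')
a=cv2.imread('pics/w4.png');b=cv2.imread('pics/top2.png')[120:300,100:400]
cv2.imwrite('pics/c4.png',np.hstack([cv2.resize(a,(400,300)),cv2.resize(b,(400,300))]))"
```

```text
turn [-0.0006 -0.0032 -0.5118] shift [0.1523 0.3795 0.0031] t 8.7 tcp [0.5212 0.1874 0.1412] yang -1.8308 w 0.011561498188937806 q [ 0.18  0.32 -0.72  1.73  0.23  1.18 -2.43] F [ 0.1  0.3 -4.2]
```

View pics/c4.png

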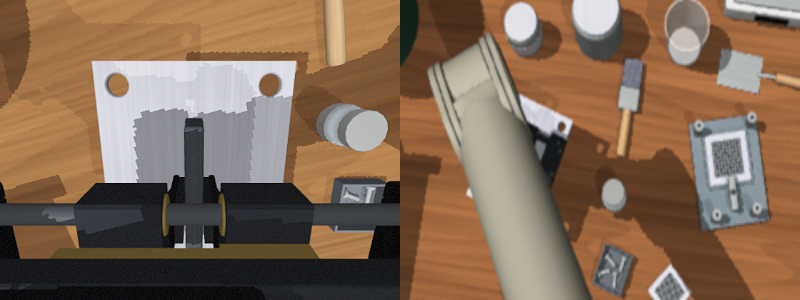

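The cover is held level, with 4.2 N of weight on the wrist. Holes 2 and 3 are visible at (118,85) and (270,85) in the left half. The underside is at 0.122 m, above the jar, so I carry it across.

```bash
python3 go.py 0.573 -0.218 0.138 -1.319
```

```text
turn [ 5.000e-04  8.000e-04 -5.119e-01] shift [0.1554 0.3774 0.0006] t 8.8 tcp [0.5199 0.1867 0.1384] yang -1.8309 w 0.011706792508506236 q [ 0.18  0.32 -0.72  1.73  0.23  1.18 -2.43] F [-1.2 -0.9 -4.3]
```

Emit:
{"op": "play_rows", "data": {"increments": "0 0 -0.01 0.005 0.01 0 0;0 0 -0.04 0.012 0.03 0 0;0 0 -0.08 0.025 0.06 0 0;0 0 -0.12 0.037 0.09 0 0;0 0 -0.16 0.05 0.12 0 0;0 0 -0.2 0.062 0.15 0 0;0 0 -0.24 0.074 0.18 0 0;0 0 -0.28 0.086 0.21 0 0"}}

```text
time: 9.6
ee_pos: [0.5484, -0.0395, 0.1374]
eef_rot: [1.0, 0.011, -0.001, -0.0]
ft_force: [0.8, 1.0, -3.9]
width: 0.0115
grip_force: 45.0
```

```bash
python3 go.py 0.573 -0.218 0.138 -1.319
```

```text
turn [-0.0007  0.0025 -0.2301] shift [ 0.0207  0.179  -0.0007] t 9.6 tcp [ 0.5484 -0.0395  0.1374] yang -1.5491 w 0.011530791662074498 q [ 0.54  0.3  -0.65  1.74  0.2   1.17 -1.71] F [ 0.8  1.  -3.9]
```

Emit:
{"op": "play_rows", "data": {"increments": "0 0 -0.04 0.004 0.03 0 0;0 0 -0.08 0.007 0.06 0 0;0 0 -0.12 0.01 0.09 0 0;0 0 -0.16 0.014 0.12 0 0;0 0 -0.195 0.017 0.15 0 0;0 0 -0.22 0.02 0.17 0 0;0 0 -0.23 0.021 0.179 0 0;0 0 -0.23 0.021 0.179 0 0"}}

```text
time: 10.4
ee_pos: [0.5732, -0.2174, 0.1376]
eef_rot: [0.992, 0.124, -0.001, -0.001]
ft_force: [0.4, 0.9, -3.8]
width: 0.0115
grip_force: 45.0
```

Emit:
{"op": "play_rows", "data": {"increments": "0 0 0 0 0 0 0;0 0 0 0 0 0 0"}}

```text
time: 10.6
ee_pos: [0.574, -0.2147, 0.1391]
eef_rot: [0.992, 0.126, -0.0, -0.0]
ft_force: [0.1, 0.4, -4.0]
width: 0.0116
grip_force: 45.0
```

```bash
python3 go.py 0.573 -0.218 0.100 -1.319; python3 -c "
from h import *
snap('wrist','w5');snap('scene','s5');snap('top','top5')
a=cv2.imread('pics/w5.png');b=cv2.imread('pics/s5.png')
t=cv2.imread('pics/top5.png')[170:280,295:405]
o=np.zeros((600,800,3),np.uint8);o[:300,:400]=cv2.resize(a,(400,300));o[:300,400:]=cv2.resize(b,(400,300))
o[300:,:300]=cv2.resize(t,(300,300))
o[300:,300:800]=cv2.resize(a[20:200,130:430],(500,300))
cv2.imwrite('pics/c5.png',o)"
```

```text
turn [-0.0007  0.0001  0.    ] shift [-0.0018  0.0029  0.0391] t 10.6 tcp [ 0.574  -0.2147  0.1391] yang -1.319 w 0.01157267987158216 q [ 0.74  0.43 -0.58  1.57  0.24  1.22 -1.21] F [ 0.1  0.4 -4. ]
```

View pics/c5.png

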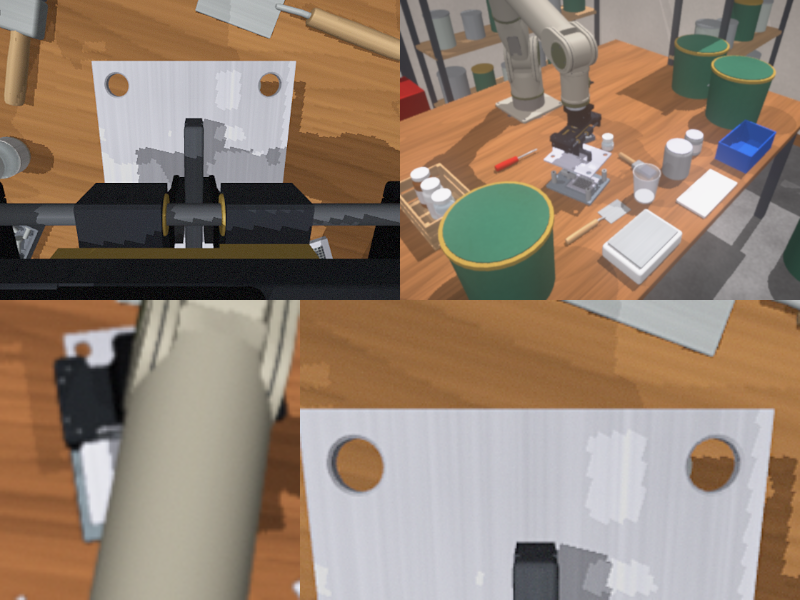

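Wrist crop: hole 2 is at (356,464) and hole 3 at (713,465). The plate is still above the housing; I'll work out the correction from these, using the wrist-camera threads measured earlier.

```bash
python3 - <<'E'
from fit import *
s=read_state();n=np.mean([read_state()['ee_pos'] for _ in range(5)],0);print(n)
d=lambda U,V:(130+(U-300+.5)/(5/3)-.5,20+(V-300+.5)/(5/3)-.5)
h2=px('w5',*d(356,464),.126);h3=px('w5',*d(713,465),.126)
print('dist',np.linalg.norm(h2-h3))
v=(h2-h3)[:2];yaw=np.arctan2(v[1],v[0])-np.pi/2;yaw=(yaw+np.pi)%(2*np.pi)-np.pi
Rm=R.from_euler('z',yaw).as_matrix()[:2,:2];o=(h2+h3)[:2]/2-Rm@[.074,0]
M=np.load('pics/w5.npz')['M'];
print('yaw',yaw,'origin',o,'cam',M[:3,3])
E
```

```text
[ 0.57406499 -0.21560635  0.13934399]
dist 0.1075614286352675
yaw 0.24913150657717686 origin [ 0.57380566 -0.21379607] cam [ 0.64745364 -0.19556266  0.30159253]
```

```bash
python3 go.py 0.5726 -0.2184 0.0965 -1.3193
```

```text
turn [ 0.0001 -0.0001 -0.0003] shift [-0.0021  0.0023  0.0428] t 10.75 tcp [ 0.5741 -0.2156  0.1393] yang -1.3196 w 0.011537816861355474 q [ 0.74  0.43 -0.58  1.57  0.24  1.22 -1.21] F [-0.8 -0.1 -3.5]
```

Emit:
{"op": "play_rows", "data": {"increments": "0 0 0.001 -0.002 0.0023 0 0;0 0 0.001 -0.002 0.0023 0.008 0;0 0 0.001 -0.002 0.0023 0.018 0;0 0 0.001 -0.002 0.0023 0.028 0;0 0 0.001 -0.002 0.0023 0.037 0;0 0 0.001 -0.002 0.0023 0.0428 0;0 0 0.001 -0.002 0.0023 0.0428 0;0 0 0.001 -0.002 0.0023 0.0428 0"}}

```text
time: 11.55
ee_pos: [0.5727, -0.2193, 0.0965]
eef_rot: [0.992, 0.124, 0.0, 0.0]
ft_force: [-0.1, -0.7, -3.8]
width: 0.0117
grip_force: 45.0
```

Emit:
{"op": "play_rows", "data": {"increments": "0 0 0 0 0 0 0;0 0 0 0 0 0 0;0 0 0 0 0 0 0"}}

```text
time: 11.85
ee_pos: [0.5727, -0.2195, 0.0967]
eef_rot: [0.992, 0.124, 0.0, 0.0]
ft_force: [0.1, -0.2, -3.8]
width: 0.0117
grip_force: 45.0
```

```bash
python3 go.py 0.5726 -0.2184 0.0965 -1.3193; python3 -c "
from h import *
snap('wrist','w6');snap('scene','s6');snap('top','top6')
a=cv2.imread('pics/w6.png');b=cv2.imread('pics/s6.png')
t=cv2.imread('pics/top6.png')[185:245,310:390]
f=lambda i,s:cv2.resize(i,s,interpolation=cv2.INTER_CUBIC)
o=np.zeros((600,800,3),np.uint8);o[:300,:400]=f(a[80:140,120:200],(400,300));o[:300,400:]=f(a[80:140,340:420],(400,300))
o[300:,:400]=f(t,(400,300));o[300:,400:]=f(b[190:280,190:310],(400,300))
cv2.imwrite('pics/c6.png',o)"
```

```text
turn [ 0.0005 -0.0004 -0.0026] shift [ 0.0001 -0.0011  0.0002] t 11.85 tcp [ 0.5727 -0.2195  0.0967] yang -1.3219 w 0.011742789027313062 q [ 0.74  0.47 -0.57  1.62  0.27  1.14 -1.22] F [ 0.1 -0.2 -3.8]
```

View pics/c6.png

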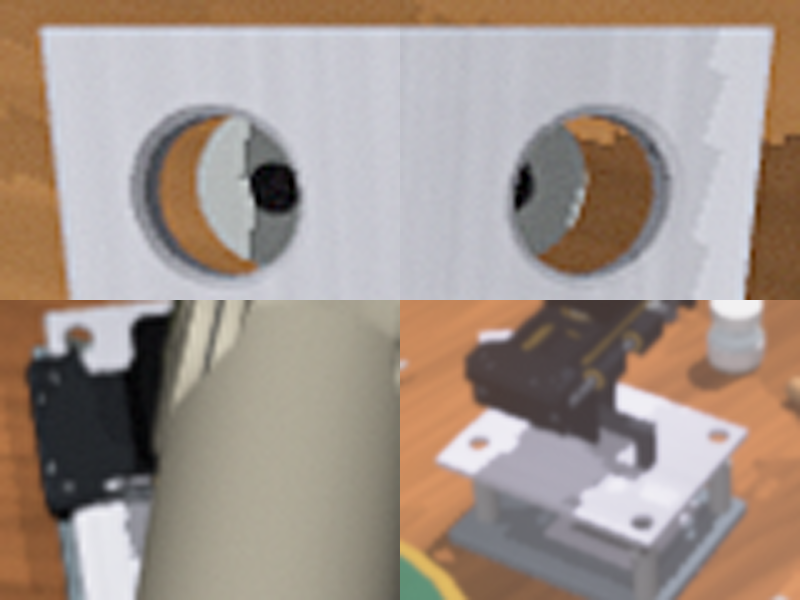

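Through hole 2 (rim centre (217,190)) I see post 2 with its thread at (274,187). Through hole 3 (rim centre (595,190)) I see post 3's edge at 586 and part of its thread, centred near (506,187). From these I compute the true horizontal offset.

```bash
python3 - <<'E'
from fit import *
e=lambda U,V,o:(o+(U+.5)/5-.5,80+(V+.5)/5-.5)
h2=px('w6',*e(217,190,120),.0835);h3=px('w6',*e(195,190,340),.0835)
t2=px('w6',*e(275,187,120),.056);t3=px('w6',*e(106,187,340),.056)
print(np.linalg.norm(h2-h3),np.linalg.norm(t2-t3))
C=R.from_quat(read_state()['eef_rot']).inv()
for h,t in((h2,t2),(h3,t3)):
    w=np.r_[(t-h)[:2],0];print('thread-hole world',w.round(4),'tool',C.apply(w).round(4))
E
```

```text
0.10830577388909496 0.10811851212996579
thread-hole world [-0.0003  0.0017  0.    ] tool [ 0.0001 -0.0017 -0.    ]
thread-hole world [-0.0004  0.0019  0.    ] tool [ 0.0001 -0.0019 -0.    ]
```

Emit:
{"op": "play_rows", "data": {"increments": "0 0 0 0 -0.0008 0 0;0 0 0 0 -0.0016 0 0;0 0 0 0 -0.0016 0 0;0 0 0 0 -0.0016 0 0;0 0 0 0 -0.0016 0 0;0 0 0 0 -0.0016 0 0;0 0 0 0 -0.0016 0 0;0 0 0 0 -0.0016 0 0"}}

```text
time: 12.8
ee_pos: [0.5722, -0.2178, 0.0964]
eef_rot: [0.992, 0.124, -0.0, 0.0]
ft_force: [-0.7, -0.3, -4.5]
width: 0.0113
grip_force: 45.0
```

```bash
python3 -c "
from h import *
snap('wrist','w7')
a=cv2.imread('pics/w7.png')
f=lambda i,s:cv2.resize(i,s,interpolation=cv2.INTER_CUBIC)
cv2.imwrite('pics/c7.png',np.hstack([f(a[80:140,120:200],(400,300)),f(a[80:140,340:420],(400,300))]))
s=read_state();print(s['ee_pos'],s['ft_force'],s['time'],s['grip_force'])"
```

```text
[ 0.57217464 -0.21784479  0.09640529] [ 0.14990743 -0.00884663 -3.33363988] 12.85 44.99977815896273
```

View pics/c7.png

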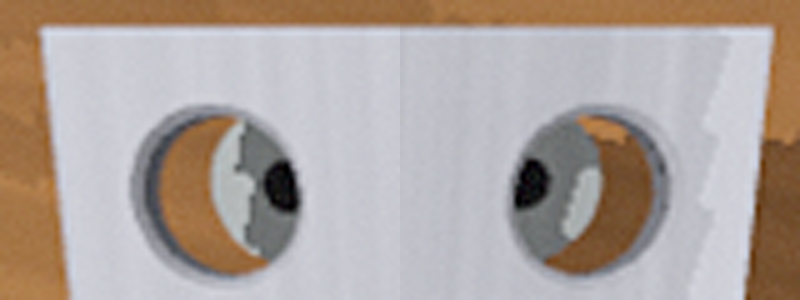

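The view is now symmetric: the post edges are at 212 and 602, mirrored about the plate's middle at 406. Handing in.

```bash
python3 -c "from bench import *;print(close_job())"
```

```text
the job is handed in; nothing more can be done
None
```

The turnbutton is turned home over the strainer frame, and the cover is held still and level about 21 mm above the posts. By the last wrist-camera check its holes line up with the threads to within about 1 mm; only holes 2 and 3 were in view. The job is handed in, but no verdict came back.

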